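# Take the depth of the empty pan at the cheese counter

## Task

Measure the empty pan in the sloped stand with the depth gauge on the rail: slide the gauge along until its rod hangs over about the middle of the empty pan (not the one with the cheese), lower the rod by its knob until its foot rests on the perforated plate in the pan without forcing it, then fold the clamp lever fully down to lock it at that depth. Leave the rod resting on the plate, let go of the gauge, and do not shift or knock over the bottles, jar, bowl and tub standing about.

Things in the scene. Friction and masses are not known exactly. Their poses are not given: they have to be found in the camera images.
- stand: steel stand, 400 mm wide, that holds two pans side by side on a deck sloping 30 degrees, low edge to the robot. Origin on the table, 140 mm under the deck's middle; own z up, own x level from the low to the high edge, own y along the width. UPSLOPE = own (0.866, 0, 0.5); NORMAL (square to the deck, leaning to the robot) = own (-0.5, 0, 0.866). The rail runs along y, 125 mm upslope of the middle
- guard_edge (a point): middle of the front lower edge of the clear guard shelf with metal edges, 430 mm long (y), 48 mm deep and 12 mm thick, on posts at the stand's ends (y +-205 mm), above the back of the deck. The clamp lever lies under it: come to the lever with the tool tilted along NORMAL
- pan_empty: the empty steel pan, 150 x 150 mm and 90 mm deep, that holds only the perforated plate; its origin lies on the table, 140 mm below the middle of its mouth; the pan lies at y +88 or -88 mm of the stand, same yaw as the stand
- pan_cheese: the like pan filled with a block of white cheese to about 18 mm below the rim, in the stand's other place; origin as for pan_empty
- drain_plate: the perforated metal plate, 130 x 138 x 4 mm, fixed parallel to the deck inside the empty pan, at a depth that differs each time; origin far below its middle: go by plate_face instead
- plate_face (a point): middle of the upper face of the perforated metal plate (130 x 138 mm) in the empty pan, 50 to 74 mm below the deck along NORMAL; own z is the face's normal (NORMAL), own y the stand's y
- gauge_carriage (a joint): the gauge's carriage on its rail: m along the stand's own y, 0 with the rod over the middle of the deck (between the pans), range -0.105 to 0.105; about 3 N of friction, stays where left. Its grey arm, 28 mm wide, reaches from the rail over the pans, top 42 mm above the deck
- bush_top (a point): top middle of the round steel bush (34 mm across) at the end of the carriage's arm, in which the rod slides; 52 mm above the deck; own z is NORMAL, own y the stand's y
- probe (a joint): the gauge's steel rod, 10 mm thick with a 20 mm round foot, sliding along NORMAL in the bush: m lowered, 0 fully up (foot 18 mm above the deck) to 0.100; 2.5 N of friction (a little more when moved fast), stays where left
- knob_grip (a point): middle of the black knob on top of the rod (cylinder 26 mm across, 34 mm tall along NORMAL, also the carriage's handle); 157 mm above the foot's underside
- probe_tip (a point): middle of the underside of the rod's foot
- lock_lever (a joint): clamp lever on the carriage, hinged along y 125 mm upslope of the rod and 60 mm above the deck: 0 open (standing up 55 degrees from the deck, ball end towards the rod), 0.96 folded down parallel to the deck (locked); friction 0.08 N m (1.5 to 3 N at its outer half), stays where left
- lever_tip (a point): centre of the 16 mm black ball at the lever's free end, 60 mm from the hinge. Pressing along NORMAL at 90 mm upslope of the rod (35 mm from the hinge) folds it flat; its upper side is then 63 mm above the deck
- bottle0: white bottle with blue cap, 58 mm across, 150 mm tall, loose, leave alone; origin under its foot
- bottle1: another such bottle
- bottle2: another such bottle
- jar: small lidded glass jar, 54 mm across, 65 mm tall, in front of the stand, loose, leave alone; origin under its foot
- ramekin: white bowl, 68 mm across, 42 mm tall, in front of the stand, loose, leave alone; origin under its foot
- tub: open white tub, 110 x 150 x 70 mm, loose, leave alone; origin under its middle

How it is judged (in metres and radians):
On the way, in this order (a step that is already met when the one before it is completed fails the run):
1. the rod's foot rests on the perforated plate of the empty pan, less than 55 mm from its middle sideways, with the clamp lever still open (z of probe_tip in the frame of plate_face between -0.006 and 0.0025 m and y of probe_tip in the frame of plate_face between -0.055 and 0.055 m and value of joint lock_lever below 0.4 rad), for 0.2 s.
2. the clamp lever is folded down (value of joint lock_lever above 0.84 rad), for 0.1 s.
At the end, for the whole second after the job is handed in: the rod's foot rests on the perforated plate of the empty pan (gap under 2.5 mm, within 55 mm of the plate's middle along the stand's y), at rest, and the clamp lever is folded down past 0.84 rad (z of probe_tip in the frame of plate_face between -0.006 and 0.0025 m and y of probe_tip in the frame of plate_face between -0.055 and 0.055 m and value of joint lock_lever above 0.84 rad and velocity of joint probe between -0.005 and 0.005 m/s); the robot touches nothing.
It fails at once if the rod is forced onto the plate with more than 60 N (contact force between probe and drain_plate above 60 N).
It fails at once if a bottle, the jar, the bowl or the tub is shifted by more than 30 mm (distance of any of bottle0, bottle1, bottle2, jar, ramekin, tub from where it was at the start of the episode above 0.03 m).
It also fails if it takes over 45 s, if anything falls off the work surface, if the arm or the gripper's body presses on something with over 40 N, if the wrist force passes 120 N, or if a joint passes its speed limit or range.

## Robot

A 6-joint arm with a two-finger parallel gripper is mounted at the origin on the work surface. World frame = base frame: x ahead of the robot, y to its left, z up, the work surface at z = 0. Lengths are in m, angles in degrees, forces in N, time in s.
With the tool pointing down it reaches from about 0.325 to 0.875 m from the base axis. Payload 4.4 kg.
Tool frame: the origin (TCP) lies at the very end of the fingers, on their centre line; the grasp point (between the pads) lies r.grasp_offset behind it (r.grasp_offset is the distance from the TCP to the grasp point, in m); y points along the fingers, z is the direction in which the jaws open and shut, and the axes are right-handed (so a half turn about y gives the same grasp; the last joint's range is limited). The gripper opens to 85 mm and grips with 20 to 120 N. Pads are 22 mm wide; open, the fingers measure 114 mm over their backs; the gripper's body (76 mm by 85 mm) begins 54 mm behind the grasp point. The pads swing forward as they close: fully open they stand 13 mm farther back than shut.
Start: joints at [61.221, 11.837, 88.321, -0, 79.842, -8.623], TCP at [0.198, 0.54, 0.231] pointing down, gripper open.
Joint ranges: [-156.59, 156.59], [-49.26, 127.26], [12.9, 141.05], [-63.56, 243.56], [4.71, 150.69], [-161.64, 161.64]. Speed limits (degrees/s): [159.86, 159.86, 180, 180, 180, 180].

## Interface

Orientations are given as a 3x3 rotation matrix whose columns are the frame's x, y, z axes.
In Python, from plant import r, solve_ik, readout, read_camera gives the robot as it stands. Calls block until the motion is done:
- r.reach(position, orientation): joint-space move of the TCP to a pose.
- r.movel(position, ori=None, velocity=0.15): straight line of the TCP; ori=None keeps the orientation; velocity is the mean speed in m/s.
- r.set_joints(angles): joint-space move.
- r.gripper_to(opening, newtons=None): finger opening in m; newtons is the grip in N (None keeps the last); returns when the fingers have stopped.
- r.wait(seconds).
- solve_ik(position, orientation): joint angles nearest the present ones, or None.
- readout.read_state(): the state.
- read_camera(name): name is "scene" or "top"; returns a dict with "color" (420x560x3 uint8, blue, green, red), "range_z" (420x560 float32, m along the optical axis (not along the pixel's ray), 0 where there is no reading), "intrinsics" (3x3 intrinsics, pixels), "dist_coeffs" ([k1, k2, p1, p2, k3] as OpenCV has them; the pictures are not rectified), "cam_to_world" (4x4, takes a point from camera to world coordinates). Camera axes: x right, y down, z forward; pixel columns grow to the right and rows downward; lengths in m; the calibration is good to about 2 mm. A picture is of the moment at which its call begins.
A pose or a line that the arm cannot do raises r.IKError and nothing moves.
- r.job_done(): hands the job in, once; it reports no verdict.
The state is a dict: "clock": time; "joints": joint angles; "qvel": joint speeds; "joint_efforts": joint torques, N m; "position": TCP position; "orientation": TCP orientation; "force": force on the tool from outside, world axes, zero at the start; "torque": the same for the moment, N m; "width": finger opening in m.
Only numpy, scipy, OpenCV 4.12 (cv2) and the standard library are available. Lean on these libraries where they do the work, as an engineer would, in place of code of your own. Each camera call takes 0.05 s, during which the arm holds its last target.

## Working session

There is one attempt and no reset: what is moved stays moved. The work goes in short steps, each a Python script; the robot and the scene stay as the last script left them, time stands still between calls to the robot, and variables do not carry over. Pictures are saved under pics/ and viewed, and the job is handed in when it is done.

```bash
ls; mkdir -p pics
python3 - <<'E'
from plant import r, readout, read_camera
import cv2, numpy as np, pickle
for n in ("scene","top"):
    d=read_camera(n); pickle.dump(d,open(f"{n}0.pkl","wb"))
    cv2.imwrite(f"pics/{n}0.png",cv2.resize(d["color"],(784,588),interpolation=cv2.INTER_CUBIC))
    print(d["intrinsics"],d["dist_coeffs"],d["cam_to_world"])
s=readout.read_state();print(s, r.grasp_offset)
E
```

```text
pics
[[475.56216133   0.         277.68275977]
 [  0.         475.56216133 212.87131212]
 [  0.           0.           1.        ]] [-0.01689072  0.          0.          0.          0.        ] [[-0.85478476  0.38111088 -0.35227478  1.00036591]
 [ 0.5189812   0.62932312 -0.57845564  0.75050747]
 [ 0.00123893 -0.67727905 -0.73572519  1.13369589]
 [ 0.          0.          0.          1.        ]]
[[448.16165932   0.         276.95396831]
 [  0.         448.16165932 203.39905958]
 [  0.           0.           1.        ]] [0.04722594 0.         0.         0.         0.        ] [[-0.00887773 -0.99067148  0.13598234  0.32506109]
 [-0.99986966  0.00696057 -0.01456762  0.01649976]
 [ 0.01348521 -0.13609394 -0.99060415  1.67342509]
 [ 0.          0.          0.          1.        ]]
{'clock': 0.1, 'joints': array([ 6.12208276e+01,  1.18816946e+01,  8.83978051e+01,  1.85101272e-03,
        7.98412098e+01, -8.62318362e+00]), 'qvel': array([-0.05674896, -0.11860777, -0.16292587, -0.06208363, -0.07377461,
       -0.1088069 ]), 'joint_efforts': array([ 6.29085571e-04, -3.84093046e+01, -2.92549270e+01, -3.44214859e-04,
        4.84571661e-03, -2.24965731e-05]), 'position': array([0.19779907, 0.53917408, 0.23020894]), 'orientation': array([[ 9.38755828e-01, -1.04214768e-03,  3.44581500e-01],
       [-3.44582901e-01, -1.83124087e-03,  9.38754106e-01],
       [-3.47308686e-04, -9.99997780e-01, -2.07819431e-03]]), 'force': array([-0.14610089, -0.98805048,  0.98901575]), 'torque': array([-0.06399895,  0.04198281, -0.00681951]), 'width': 0.08576469796841901} 0.0187
```

View pics/scene0.png

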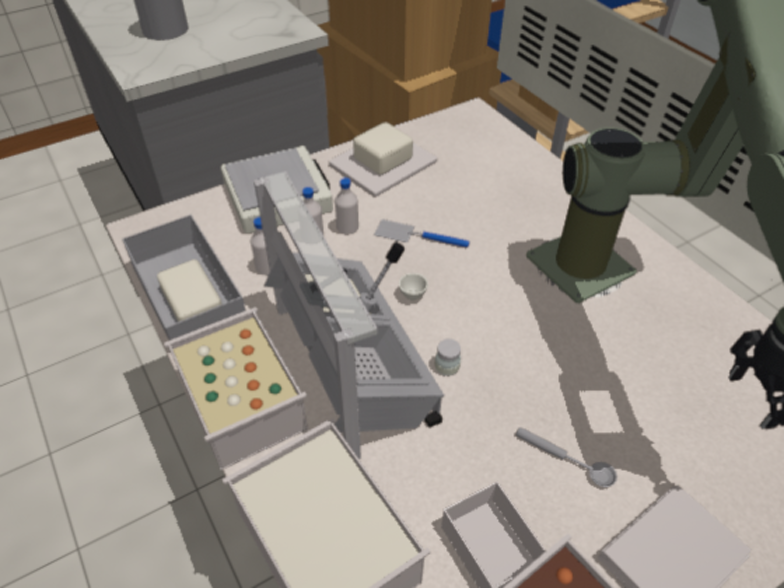

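View pics/top0.png

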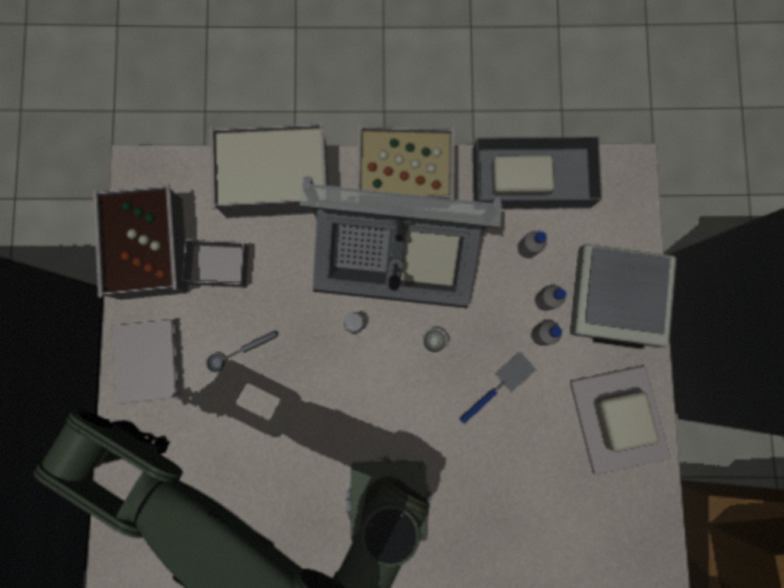

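The scene picture shows the stand with the empty pan (perforated plate at about 370,365) nearest that camera. The gauge knob is at (395,253). In the top picture the plate is at (362,247), the cheese at (433,258), and the knob at about (394,280).

```bash
cat > h.py <<'E'
import numpy as np, cv2, pickle
def px2w(d,u,v,z=None):
    """u,v original pixels; z: depth override"""
    n=cv2.undistortPoints(np.array([[[u,v]]],float),d["intrinsics"],d["dist_coeffs"])[0,0]
    if z is None: z=d["range_z"][int(round(v)),int(round(u))]
    return (d["cam_to_world"]@np.array([n[0]*z,n[1]*z,z,1]))[:3]
def cloud(d):
    z=d["range_z"];h,w=z.shape
    uu,vv=np.meshgrid(np.arange(w),np.arange(h))
    n=cv2.undistortPoints(np.stack([uu,vv],-1).reshape(-1,1,2).astype(float),d["intrinsics"],d["dist_coeffs"]).reshape(h,w,2)
    p=np.concatenate([n*z[...,None],z[...,None],np.ones((h,w,1))],-1)
    return (p@d["cam_to_world"].T)[...,:3]
def w2px(d,p):
    T=np.linalg.inv(d["cam_to_world"]); 
    rv=cv2.Rodrigues(T[:3,:3])[0]
    return cv2.projectPoints(np.array(p,float).reshape(-1,3),rv,T[:3,3],d["intrinsics"],d["dist_coeffs"])[0].reshape(-1,2)
E
python3 - <<'E'
from h import *
for n,(u0,v0,u1,v1) in {"top":(210,120,365,225),"scene":(170,110,330,330)}.items():
    d=pickle.load(open(f"{n}0.pkl","rb"))
    c=d["color"][v0:v1,u0:u1]; s=min(800/(u1-u0),600/(v1-v0)); s=int(s*2)/2
    c=cv2.resize(c,None,fx=s,fy=s,interpolation=cv2.INTER_CUBIC); c=cv2.convertScaleAbs(c,alpha=1.4)
    cv2.imwrite(f"pics/{n}0c.png",c); print(n,s,c.shape)
d=pickle.load(open("top0.pkl","rb"));P=cloud(d)
for (u,v) in [(258,176),(310,184),(281,200),(281,202),(285,165),(280,320)]: print(u,v,P[v,u])
E
```

```text
top 5.0 (525, 775, 3)
scene 2.5 (550, 400, 3)
258 176 [0.64199305 0.06041307 0.09147665]
310 184 [ 0.60628837 -0.12328221  0.12091849]
281 200 [ 0.52383778 -0.0162757   0.30203089]
281 202 [ 0.51800172 -0.01628221  0.2991126 ]
285 165 [ 0.64139659 -0.03096094  0.27045551]
280 320 [ 0.12748561 -0.01539817 -0.00143251]
```

View pics/top0c.png

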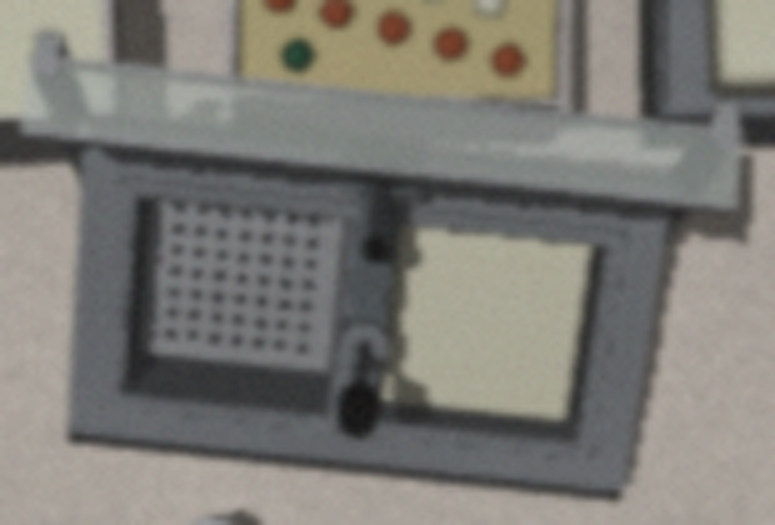

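View pics/scene0c.png

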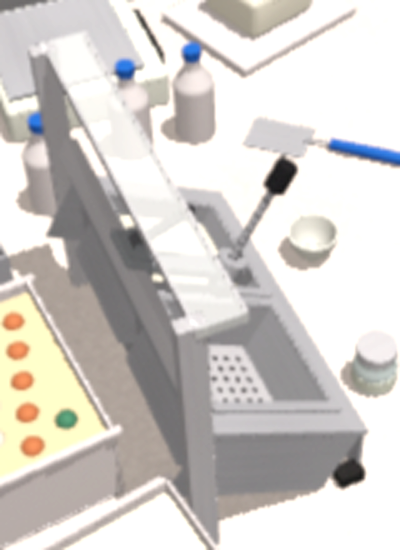

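```bash
cat > fit.py <<'E'
from h import *
from scipy.optimize import least_squares
d=pickle.load(open("top0.pkl","rb"));P=cloud(d)
o=lambda x,y:(210+x/5,120+y/5)
polys=[[(85,390),(600,455),(598,475),(85,425)],[(95,190),(125,195),(112,380),(88,380)],[(615,235),(650,240),(620,440),(592,440)]]
m=np.zeros(P.shape[:2],np.uint8)
for p in polys: cv2.fillPoly(m,[np.round([o(*q) for q in p]).astype(np.int32)],1)
Q=P[m>0]
def f(p):
    yaw,x0,dz=p
    return ((Q[:,0]-x0)*np.cos(yaw)+(Q[:,1])*np.sin(yaw))*-0.5+ (Q[:,2]-0.14)*0.866
r1=least_squares(lambda p:f([p[0],p[1],0]),[-.1,.6],loss='soft_l1',f_scale=.002)
print("yaw deg",np.degrees(r1.x[0]),"x at y=0",r1.x[1],"resid",np.std(r1.fun),len(Q))
# free plane
c=Q.mean(0);n=np.linalg.svd(Q-c)[2][2];n*=np.sign(n[2]);print("free plane n",n,"tilt",np.degrees(np.arccos(n[2])),"yaw",np.degrees(np.arctan2(-n[1],-n[0])))
# front edge corners on deck plane; 
for q in [(70,437),(618,493),(92,150),(672,215)]:
    u,v=o(*q); 
    a=px2w(d,u,v,1.);C=d["cam_to_world"][:3,3]; 
    yaw,x0=r1.x; N=np.array([-.5*np.cos(yaw),-.5*np.sin(yaw),.866]); O=np.array([x0,0,.14])
    t=N@(O-C)/(N@(a-C)); print(q,C+t*(a-C))
E
python3 fit.py
```

```text
yaw deg -6.608053827243329 x at y=0 0.6090322584060733 resid 0.07597597193376095 1222
free plane n [-0.99602903  0.06921641  0.05599331] tilt 86.79014085719906 yaw -3.9752284766529535
(70, 437) [0.53032647 0.18232167 0.08274601]
(618, 493) [ 0.48710693 -0.20845896  0.08392232]
(92, 150) [0.71270853 0.15765926 0.18898648]
(672, 215) [ 0.66557955 -0.2352152   0.18805972]
```

```bash
cat >> fit.py <<'E'
print('----')
k=np.abs(r1.fun)<.006; Q=Q[k]
r1=least_squares(lambda p:f([p[0],p[1],0]),r1.x,loss='soft_l1',f_scale=.002)
print("yaw deg",np.degrees(r1.x[0]),"x at y=0",r1.x[1],"resid",np.std(r1.fun),len(Q))
c=Q.mean(0);n=np.linalg.svd(Q-c)[2][2];n*=np.sign(n[2]);print("tilt",np.degrees(np.arccos(n[2])),"yaw",np.degrees(np.arctan2(-n[1],-n[0])))
E
python3 fit.py
cat > model.py <<'E'
from h import *
class S:
    def __init__(s,yaw,x,y):
        c,sn=np.cos(yaw),np.sin(yaw)
        s.R=np.array([[c,-sn,0],[sn,c,0],[0,0,1]]);s.o=np.array([x,y,0.])
        s.U=s.R@[.8660254,0,.5];s.N=s.R@[-.5,0,.8660254];s.Y=s.R@[0,1.,0]
    def p(s,u,y,n): return s.o+[0,0,.14]+u*s.U+y*s.Y+n*s.N
E
cat > ov.py <<'E'
from model import *
import sys
yaw,x,y=map(float,sys.argv[1:4]);s=S(np.radians(yaw),x,y);tag=sys.argv[4]
for n,(u0,v0,u1,v1),k in (("top",(210,120,365,225),5),("scene",(170,110,330,330),2.5)):
    d=pickle.load(open(f"{sys.argv[5] if len(sys.argv)>5 else ''}{n}0.pkl","rb"))
    c=d["color"][v0:v1,u0:u1];c=cv2.convertScaleAbs(cv2.resize(c,None,fx=k,fy=k,interpolation=cv2.INTER_CUBIC),alpha=1.4)
    def pl(pts,col):
        q=np.array([(w2px(d,s.p(*p))[0]-[u0,v0]+.5)*k for p in pts]);cv2.polylines(c,[np.round(q).astype(np.int32)],True,col,1,cv2.LINE_AA)
    pl([(-.115,-.2,0),(-.115,.2,0),(.115,.2,0),(.115,-.2,0)],(0,0,255))
    for yy in(.088,-.088): pl([(-.075,yy-.075,0),(-.075,yy+.075,0),(.075,yy+.075,0),(.075,yy-.075,0)],(0,255,0))
    cv2.imwrite(f"pics/{n}_{tag}.png",c)
E
python3 ov.py -6.4 0.607 -0.026 ovA
```

```text
yaw deg -6.608053827243329 x at y=0 0.6090322584060733 resid 0.07597597193376095 1222
free plane n [-0.99602903  0.06921641  0.05599331] tilt 86.79014085719906 yaw -3.9752284766529535
(70, 437) [0.53032647 0.18232167 0.08274601]
(618, 493) [ 0.48710693 -0.20845896  0.08392232]
(92, 150) [0.71270853 0.15765926 0.18898648]
(672, 215) [ 0.66557955 -0.2352152   0.18805972]
----
yaw deg -6.626854870807208 x at y=0 0.6091225059106274 resid 0.002873701213797476 1044
tilt 30.138324143089502 yaw -6.564274254031708
```

```bash
python3 ov.py -6.55 0.606 -0.026 ovB
```

```text
(no output)
```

View pics/top_ovB.png

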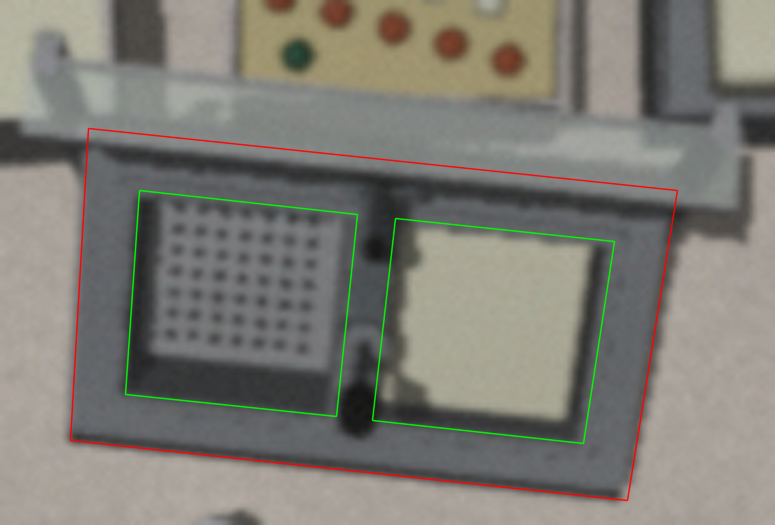

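View pics/scene_ovB.png

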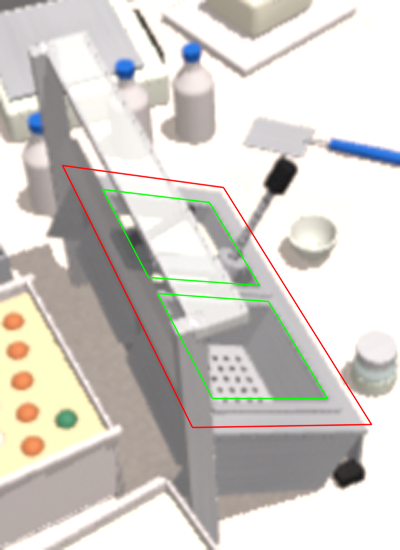

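```bash
cat > tri.py <<'E'
from model import *
from scipy.optimize import least_squares
def tri(D,uv):
    f=lambda p:np.concatenate([w2px(d,p)[0]-q for d,q in zip(D,uv)])
    s=least_squares(f,[.6,0,.25]);return s.x,s.fun
if __name__=="__main__":
    D=[pickle.load(open(f"{n}0.pkl","rb")) for n in("top","scene")]
    s=S(np.radians(-6.55),.606,-.0235)
    for nm,a,b in [("knob",(358,408),(281,176)),("ramek",(0,0),(0,0))][:1]:
        p,e=tri(D,[np.array(a)/5+[210,120]-.5,np.array(b)/2.5+[170,110]-.5]);q=p-s.p(0,0,0)
        print(nm,p,e,"u,y,n",q@s.U,q@s.Y,q@s.N)
E
python3 tri.py
python3 - <<'E'
from model import *
s=S(np.radians(-6.55),.606,-.0235)
for n in("top","scene"):
    d=pickle.load(open(f"{n}0.pkl","rb"));P=cloud(d).reshape(-1,3);q=P-s.p(0,0,0)
    L=np.stack([q@s.U,q@s.Y,q@s.N],1)
    k=(abs(L[:,0])<.05)&(abs(L[:,1])<.13)&(L[:,2]>.13)&(L[:,2]<.21)
    print(n,"knob",k.sum(),np.median(L[k],0),L[k].min(0),L[k].max(0))
    k=(abs(L[:,0])<.03)&(abs(L[:,1])<.13)&(L[:,2]>.045)&(L[:,2]<.06)
    print(n,"bush",k.sum(),np.median(L[k],0),L[k].min(0),L[k].max(0))
    k=(abs(L[:,0])<.06)&(abs(L[:,1]-.088)<.06)&(L[:,2]<-.03)&(L[:,2]>-.09)
    print(n,"plate",k.sum(),np.median(L[k],0),np.percentile(L[k],[5,95],axis=0), )
    k=(L[:,0]>.1)&(abs(L[:,1])<.13)&(L[:,2]>.05)&(L[:,2]<.2)
    print(n,"guard",np.median(L[k],0),L[k].min(0),L[k].max(0))
    k=(L[:,0]>.03)&(L[:,0]<.12)&(abs(L[:,1])<.13)&(L[:,2]>.05)&(L[:,2]<.13)
    print(n,"lever",k.sum(),np.median(L[k],0),L[k].min(0),L[k].max(0))
E
```

```text
knob [ 0.52222655 -0.01601879  0.27966856] [-0.3362311   0.43034499 -0.44599419 -0.08150403] u,y,n -0.002981148421450322 -0.002123683288625975 0.16299653316480772
top knob 77 [ 0.00330744 -0.00163324  0.18154351] [-0.01371876 -0.0131645   0.13021101] [0.01219627 0.01049567 0.18880485]
top bush 60 [ 0.00198401 -0.00195185  0.05123635] [-0.01562062 -0.01660566  0.04519136] [0.02713743 0.01425484 0.05640555]
top plate 974 [-0.00223633  0.08790239 -0.05987891] [[-0.05477997  0.034013   -0.06556818]
 [ 0.04646818  0.14183397 -0.05395692]]
top guard [ 0.17298943 -0.00063158  0.15930628] [ 0.10027801 -0.12964236  0.05057501] [0.19807683 0.12994649 0.17830468]
top lever 103 [ 0.1083689  -0.00205302  0.07489537] [ 0.03290853 -0.02755556  0.05001039] [0.11980658 0.02255514 0.11561719]
scene knob 161 [0.00570805 0.00691152 0.16761896] [-0.00995601 -0.00932101  0.13092735] [0.01452839 0.01708239 0.184663  ]
scene bush 77 [0.00402815 0.00566305 0.05143383] [-0.01552144 -0.0161116   0.04534373] [0.01935492 0.01823903 0.05983397]
scene plate 384 [-0.02830139  0.07502961 -0.05939478] [[-0.05703692  0.03345312 -0.06176287]
 [ 0.0045183   0.10566564 -0.05680985]]
scene guard [0.17626653 0.0123017  0.1571269 ] [ 0.10811353 -0.12994854  0.0500883 ] [0.2009757  0.12985173 0.1745637 ]
scene lever 20 [0.11319038 0.01773051 0.05607503] [ 0.08410672 -0.00237914  0.05028309] [0.11920361 0.03024808 0.11495355]
```

Run:
```python
from model import *
s=S(np.radians(-6.55),.606,-.0235)
for n in("top","scene"):
    d=pickle.load(open(f"{n}0.pkl","rb"));P=cloud(d).reshape(-1,3);q=P-s.p(0,0,0)
    L=np.stack([q@s.U,q@s.Y,q@s.N],1)
    k=(L[:,0]>.11)&(L[:,0]<.26)&(abs(L[:,1])<.2)&(L[:,2]>.07)&(L[:,2]<.25)
    W=L[k]; 
    for a in np.arange(.11,.25,.01):
        j=(W[:,0]>=a)&(W[:,0]<a+.01)
        if j.sum(): print(n,round(a,3),j.sum(),np.percentile(W[j,2],[2,50,98]).round(3))
from plant import r,solve_ik,readout
g=r.grasp_offset
for sg in(1,-1):
    y=-s.N; z=sg*s.Y; x=np.cross(y,z); R=np.stack([x,y,z],1)
    for (u,yy,n) in [(0,0,.30),(0,0,.22),(0,0,.175-g),(0,.088,.175-g),(0,.088,.097-g),(0,.088,.2),(.09,.088,.2),(.09,.088,.062)]:
        q=solve_ik(s.p(u,yy,n),R); print(sg,u,yy,n,None if q is None else np.round(q,1))
```

```text
top 0.11 11 [0.071 0.074 0.08 ]
top 0.14 50 [0.159 0.162 0.166]
top 0.15 395 [0.162 0.169 0.176]
top 0.16 490 [0.158 0.165 0.171]
top 0.17 501 [0.152 0.159 0.166]
top 0.18 500 [0.146 0.154 0.16 ]
top 0.19 346 [0.142 0.149 0.156]
top 0.2 6 [0.125 0.141 0.144]
scene 0.14 9 [0.07  0.076 0.081]
scene 0.15 296 [0.076 0.17  0.174]
scene 0.16 593 [0.082 0.166 0.17 ]
scene 0.17 601 [0.088 0.16  0.165]
scene 0.18 609 [0.102 0.154 0.16 ]
scene 0.19 682 [0.12  0.149 0.154]
scene 0.2 40 [0.125 0.141 0.151]
scene 0.21 3 [0.138 0.14  0.142]
1 0 0 0.3 [-14.5 -29.  109.2   4.2  70.2 -98.3]
1 0 0 0.22 [-13.5 -21.9 112.6   4.   59.5 -98.1]
1 0 0 0.1563 [-12.9 -14.8 114.1   4.1  50.9 -98.1]
1 0 0.088 0.1563 [  0.7 -11.8 111.8  -4.7  50.3 -80.7]
1 0 0.088 0.07830000000000001 [  0.   -2.4 112.   -5.   40.7 -80.5]
1 0 0.088 0.2 [  1.1 -16.5 110.9  -4.6  55.9 -80.7]
1 0.09 0.088 0.2 [ -0.2  -7.7  98.6  -3.7  59.3 -82.6]
1 0.09 0.088 0.062 [ -1.1   6.   99.4  -3.9  44.8 -82.5]
-1 0 0 0.3 [-14.5 -29.  109.2   4.2  70.2  81.7]
-1 0 0 0.22 [-13.5 -21.9 112.6   4.   59.5  81.9]
-1 0 0 0.1563 [-12.9 -14.8 114.1   4.1  50.9  81.9]
-1 0 0.088 0.1563 [  0.7 -11.8 111.8  -4.7  50.3  99.3]
-1 0 0.088 0.07830000000000001 [  0.   -2.4 112.   -5.   40.7  99.5]
-1 0 0.088 0.2 [  1.1 -16.5 110.9  -4.6  55.9  99.3]
-1 0.09 0.088 0.2 [-0.2 -7.7 98.6 -3.7 59.3 97.4]
-1 0.09 0.088 0.062 [-1.1  6.  99.4 -3.9 44.8 97.5]
```

```bash
cat > cfg.py <<'E'
from model import *
from plant import r,solve_ik,readout,read_camera
s=S(np.radians(-6.55),.606,-.0235)
g=r.grasp_offset
y_=-s.N; z_=-s.Y; R=np.stack([np.cross(y_,z_),y_,z_],1)
def st(m=""):
    t=readout.read_state();q=t["position"]-s.p(0,0,0);F=t["force"]
    print(m,"t",round(t["clock"],2),"uyn",np.round([q@s.U,q@s.Y,q@s.N],4),"F uyn",np.round([F@s.U,F@s.Y,F@s.N],2),"w",round(t["width"],4));return t
def snap(tag):
    for n in("top","scene"):
        d=read_camera(n);pickle.dump(d,open(f"{tag}{n}0.pkl","wb"))
E
python3 - <<'E'
from cfg import *
p=readout.read_state()["position"]
r.movel(p+[0,0,.12],velocity=.3)
r.reach(s.p(0,0,.29),R);st("pre")
r.movel(s.p(0,0,.21),velocity=.15);st("near");snap("b_")
E
python3 ov.py -6.55 .606 -.0235 b b_
```

```text
pre t 2.81 uyn [0.     0.0005 0.2899] F uyn [-1.09 -0.24 -1.04] w 0.0855
near t 3.49 uyn [6.000e-04 2.000e-04 2.104e-01] F uyn [-0.23  0.77  0.81] w 0.0853
```

View pics/scene_b.png

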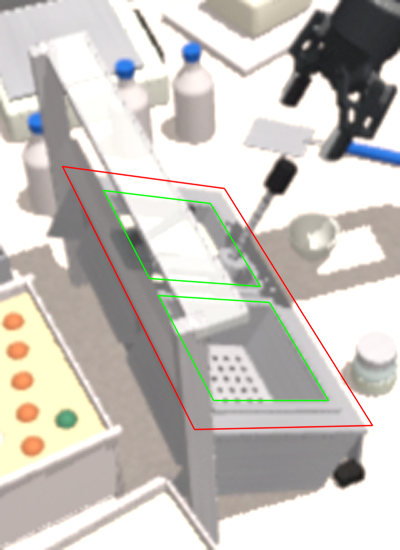

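View pics/top_b.png

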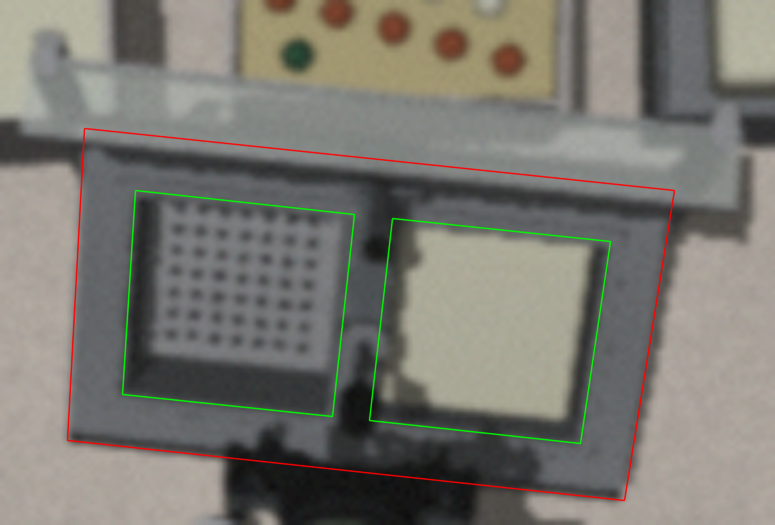

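```bash
python3 - <<'E'
from cfg import *
r.movel(s.p(.001,0,.173-g),velocity=.1);st("at knob")
r.gripper_to(.02,25);st("closed")
r.wait(.2);st("closed");snap("c_")
E
python3 ov.py -6.55 .606 -.0235 c c_
```

```text
at knob t 4.3 uyn [ 0.0015 -0.      0.1546] F uyn [ 1.21 -0.14 -0.26] w 0.0853
closed t 4.88 uyn [ 1.200e-03 -1.000e-04  1.545e-01] F uyn [ 0.15 -0.4   1.42] w 0.025
closed t 5.08 uyn [ 0.0012 -0.      0.1544] F uyn [0.19 0.16 1.75] w 0.0251
```

View pics/scene_c.png

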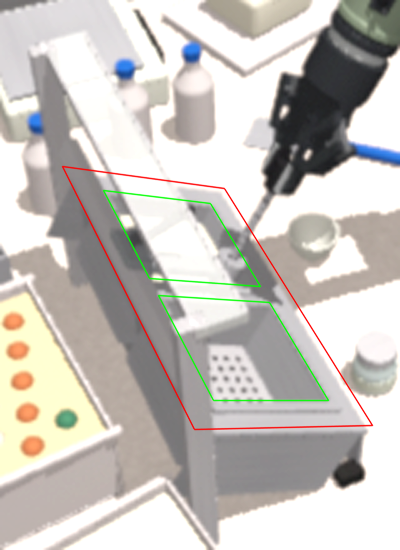

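The knob is held: the gap reads 25 mm against 26 mm expected, and the fingers are on it at about (285,165). Next I'll slide it towards the empty pan.

```bash
python3 - <<'E'
from cfg import *
for y in (.03,.06,.088):
    r.movel(s.p(.001,y,.173-g),velocity=.06);t=st(f"y{y}")
    if np.linalg.norm(t["force"])>25: print("STOP");break
snap("d_")
E
python3 ov.py -6.55 .606 -.0235 d d_
```

```text
y0.03 t 5.83 uyn [0.0012 0.0308 0.1543] F uyn [ 2.49  2.35 -0.99] w 0.0249
y0.06 t 6.47 uyn [0.0012 0.0605 0.1543] F uyn [ 1.81  0.89 -3.25] w 0.0251
y0.088 t 7.09 uyn [0.0012 0.0883 0.1543] F uyn [ 4.41  1.09 -4.54] w 0.025
```

View pics/scene_d.png

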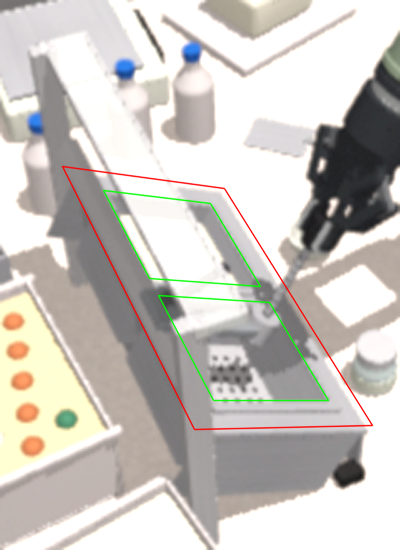

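View pics/top_d.png

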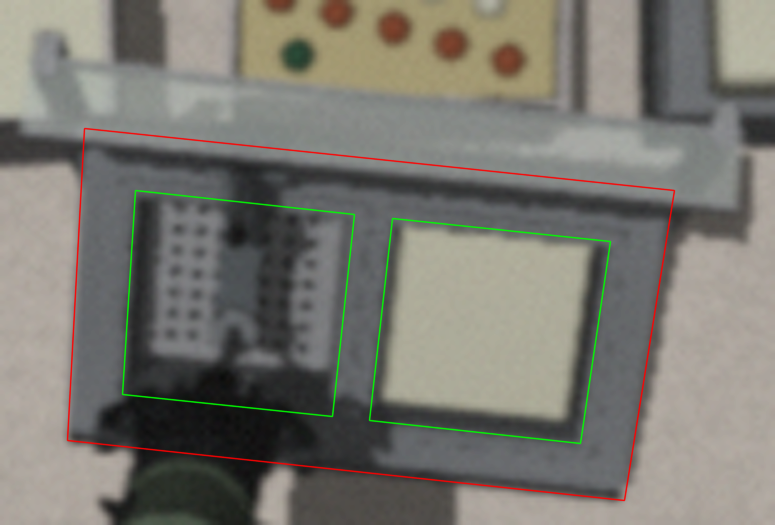

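The arm stands over the middle of the empty pan (top crop 238,270). Now I'll lower it, checking the force as I go.

Run:
```python
from cfg import *
for n in (.15,.13,.115,.108):
    r.movel(s.p(.001,.088,n-g),velocity=.05);t=st(f"n{n}")
    if np.linalg.norm(t["force"])>18: print("STOP");raise SystemExit
n=.108
while n>.088:
    n-=.001
    r.movel(s.p(.001,.088,n-g),velocity=.01);t=st(f"n{n:.3f}")
    if t["force"]@s.N>9 or np.linalg.norm(t["force"])>20: print("STOP");break
```

```text
n0.15 t 7.8 uyn [0.0012 0.0883 0.1306] F uyn [ 4.21  2.9  -3.54] w 0.0251
n0.13 t 8.35 uyn [0.0012 0.0881 0.1105] F uyn [ 4.17  2.87 -4.81] w 0.0251
n0.115 t 8.8 uyn [0.0012 0.088  0.0954] F uyn [ 3.95  3.69 -3.98] w 0.0252
n0.108 t 9.09 uyn [0.0012 0.0879 0.0883] F uyn [ 5.07  3.45 -4.2 ] w 0.0252
n0.107 t 9.34 uyn [0.0012 0.0879 0.0877] F uyn [ 4.24  2.97 -4.06] w 0.0254
n0.106 t 9.59 uyn [0.0012 0.0879 0.0869] F uyn [ 4.9   2.07 -4.01] w 0.0249
n0.105 t 9.84 uyn [0.0013 0.088  0.0867] F uyn [2.92 2.68 4.04] w 0.0254
n0.104 t 10.09 uyn [0.0013 0.088  0.0866] F uyn [-1.000e-02  1.270e+00  1.364e+01] w 0.0251
STOP
```

Contact, with the force up from -4 to +14 N. The travel was 68 mm, which fits the knob centre I triangulated at the start (n≈0.163-0.166) and the plate at -0.060. I'll look before letting go.

```bash
python3 - <<'E'
from cfg import *
r.movel(s.p(.001,.088,.1045-g),velocity=.01);st()
snap("e_")
E
python3 ov.py -6.55 .606 -.0235 e e_
```

```text
t 10.34 uyn [0.0013 0.088  0.0866] F uyn [1.46 1.67 9.05] w 0.0251
```

View pics/scene_e.png

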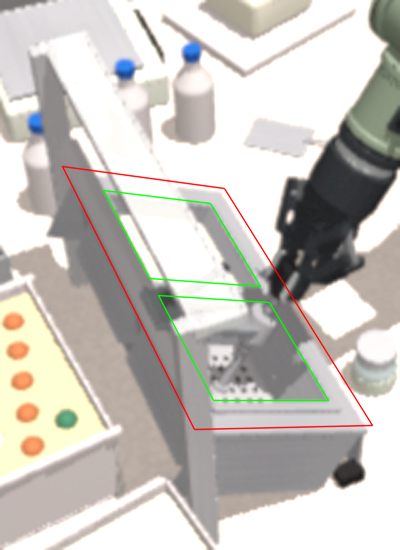

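View pics/top_e.png

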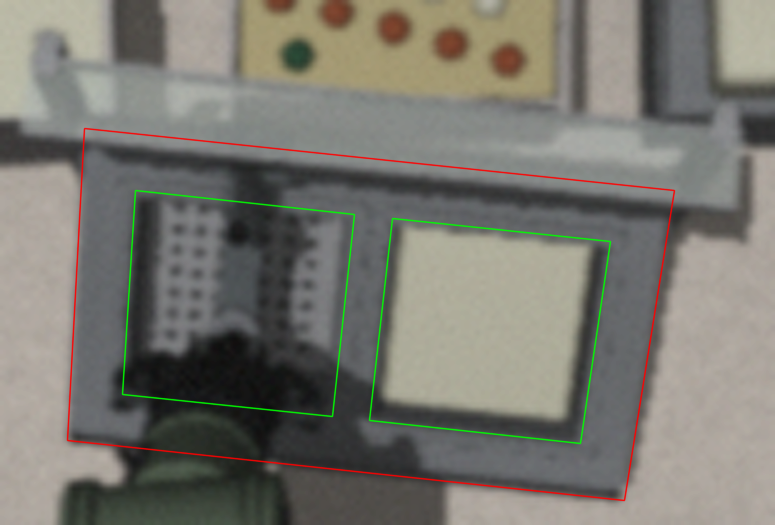

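```bash
python3 - <<'E'
from cfg import *
r.gripper_to(.075);st("open")
r.movel(s.p(.001,.088,.20),velocity=.12);st("up");snap("f_")
for n in("top","scene"):
    d=pickle.load(open(f"f_{n}0.pkl","rb"));P=cloud(d).reshape(-1,3);q=P-s.p(0,0,0)
    L=np.stack([q@s.U,q@s.Y,q@s.N],1)
    k=(abs(L[:,0])<.02)&(abs(L[:,1]-.088)<.03)&(L[:,2]>.07)&(L[:,2]<.15)
    print(n,"knob",k.sum(),np.median(L[k],0),L[k].min(0),L[k].max(0))
    k=(L[:,0]>.03)&(L[:,0]<.12)&(abs(L[:,1]-.088)<.03)&(L[:,2]>.055)&(L[:,2]<.15)
    print(n,"lever",k.sum(),np.median(L[k],0),L[k].min(0),L[k].max(0))
E
python3 ov.py -6.55 .606 -.0235 f f_
```

```text
open t 10.97 uyn [0.0005 0.0879 0.0855] F uyn [0.83 0.53 0.47] w 0.0748
up t 12.07 uyn [0.0002 0.0879 0.1993] F uyn [-0.83  0.36  0.61] w 0.0754
top knob 70 [0.00327634 0.08603701 0.11250503] [-0.01541864  0.07370994  0.08052774] [0.01205395 0.09784529 0.12115091]
top lever 86 [0.10577939 0.08504153 0.08440909] [0.07827022 0.06155844 0.05538897] [0.11990589 0.10413319 0.11835056]
scene knob 156 [0.0061308  0.0958479  0.10257058] [-0.01241504  0.07798653  0.07116678] [0.01512219 0.10490319 0.11720951]
scene lever 10 [0.08611316 0.09238695 0.11178536] [0.08089592 0.08419521 0.05975874] [0.11702368 0.10575716 0.11547517]
```

View pics/scene_f.png

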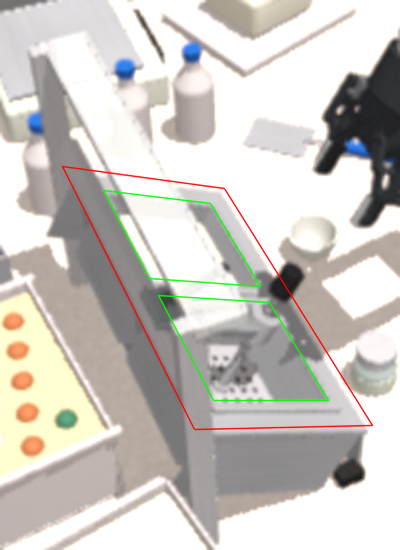

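View pics/top_f.png

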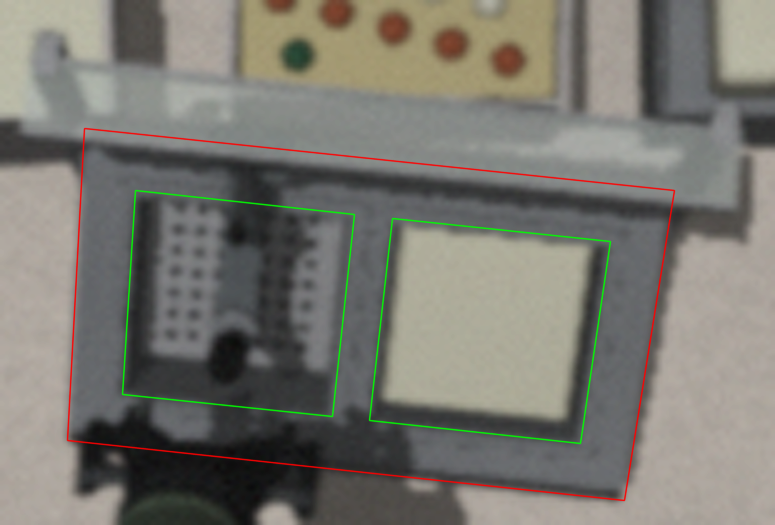

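The rod stays put after release: the knob is down 68-69 mm in both views, at top crop (228,357), and the foot is on the plate at scene crop (228,380). The lever is still open at y≈0.086. Next is folding it.

Run:
```python
from cfg import *
r.gripper_to(0.0,20)
r.movel(s.p(.087,.087,.20),velocity=.12);b=st("over")
r.movel(s.p(.087,.087,.125),velocity=.08);st("above ball")
n=.125
b=b["force"]@s.N
for n in (.115,.105,.095,.085,.077,.072,.069,.067,.066,.065,.064,.063,.062):
    r.movel(s.p(.087,.087,n),velocity=.03);t=st(f"n{n}")
    if t["force"]@s.N-b>12 or np.linalg.norm(t["force"])>18: print("STOP");break
```

```text
over t 13.74 uyn [0.0861 0.087  0.1996] F uyn [-0.42 -0.23 -0.  ] w -0.0001
above ball t 14.83 uyn [0.0877 0.0871 0.1256] F uyn [-0.82  0.14 -0.75] w 0.0001
n0.115 t 15.32 uyn [0.0868 0.087  0.1148] F uyn [ 0.56  0.32 -0.23] w 0.0004
n0.105 t 15.8 uyn [0.0868 0.0871 0.1049] F uyn [-0.48  0.27  0.31] w 0.0001
n0.095 t 16.28 uyn [0.0868 0.0869 0.0946] F uyn [-0.38  0.49  0.13] w -0.0
n0.085 t 16.77 uyn [0.0867 0.087  0.0847] F uyn [ 0.09 -0.34  0.16] w -0.0
n0.077 t 17.18 uyn [0.0865 0.0869 0.0766] F uyn [-0.13  0.08  0.04] w -0.0
n0.072 t 17.5 uyn [0.0868 0.0869 0.0717] F uyn [-0.3  -0.24 -0.22] w -0.0001
n0.069 t 17.75 uyn [0.0869 0.087  0.0688] F uyn [-0.75 -0.13  0.52] w -0.0001
n0.067 t 18.0 uyn [0.0869 0.087  0.0668] F uyn [-0.36  0.1   0.13] w -0.0001
n0.066 t 18.25 uyn [0.0868 0.087  0.0659] F uyn [ 0.28 -0.22 -0.05] w 0.0001
n0.065 t 18.5 uyn [0.0869 0.087  0.0649] F uyn [-0.54 -0.26  1.33] w 0.0001
n0.064 t 18.75 uyn [0.087  0.087  0.0639] F uyn [-0.58 -0.39 -0.2 ] w -0.0002
n0.063 t 19.0 uyn [0.087  0.087  0.0632] F uyn [-1.02 -1.12  3.81] w 0.0002
n0.062 t 19.25 uyn [0.087 0.087 0.063] F uyn [-3.86 -0.57 10.86] w -0.0002
```

```bash
python3 - <<'E'
from cfg import *
r.movel(s.p(.087,.087,.21),velocity=.12);r.movel(s.p(-.03,.087,.30),velocity=.25);st("away")
p=readout.read_state()["position"]
r.movel(p+[-.03,.2,.05],velocity=.3);st("clear");snap("g_")
for n in("top","scene"):
    d=pickle.load(open(f"g_{n}0.pkl","rb"));P=cloud(d).reshape(-1,3);q=P-s.p(0,0,0)
    L=np.stack([q@s.U,q@s.Y,q@s.N],1)
    k=(abs(L[:,0])<.02)&(abs(L[:,1]-.088)<.03)&(L[:,2]>.07)&(L[:,2]<.15)
    print(n,"knob",k.sum(),np.median(L[k],0),L[k].max(0))
    k=(L[:,0]>.03)&(L[:,0]<.12)&(abs(L[:,1]-.088)<.03)&(L[:,2]>.055)&(L[:,2]<.15)
    print(n,"lever",k.sum(),np.median(L[k],0),L[k].max(0))
    b=pickle.load(open(f"{n}0.pkl","rb"))
    cv2.imwrite(f"pics/{n}_gfull.png",cv2.resize(d["color"],(784,588)))
E
python3 ov.py -6.55 .606 -.0235 g g_
```

```text
away t 21.38 uyn [-0.0296  0.087   0.2997] F uyn [-0.41 -0.63  0.25] w 0.0003
clear t 22.22 uyn [-0.0505  0.2817  0.3678] F uyn [ 0.1  -1.04 -0.69] w -0.0001
top knob 68 [0.00208146 0.08564505 0.11307357] [0.01183975 0.09726677 0.12064987]
top lever 96 [0.09844531 0.08589033 0.06203545] [0.11967632 0.11081224 0.07052538]
scene knob 155 [0.00631227 0.09489756 0.10225912] [0.01417928 0.10489715 0.11693787]
scene lever 2 [0.11775644 0.1059164  0.05817959] [0.11885991 0.10648416 0.05938433]
```

View pics/scene_g.png

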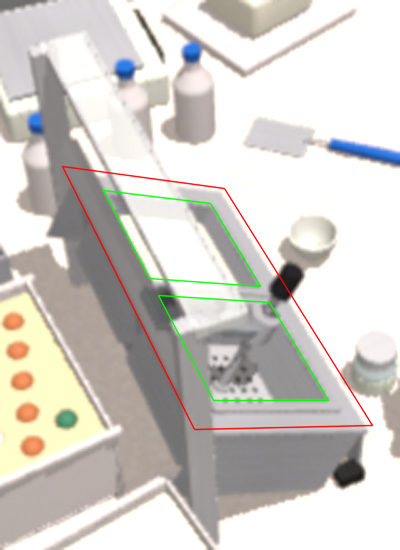

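View pics/top_g.png

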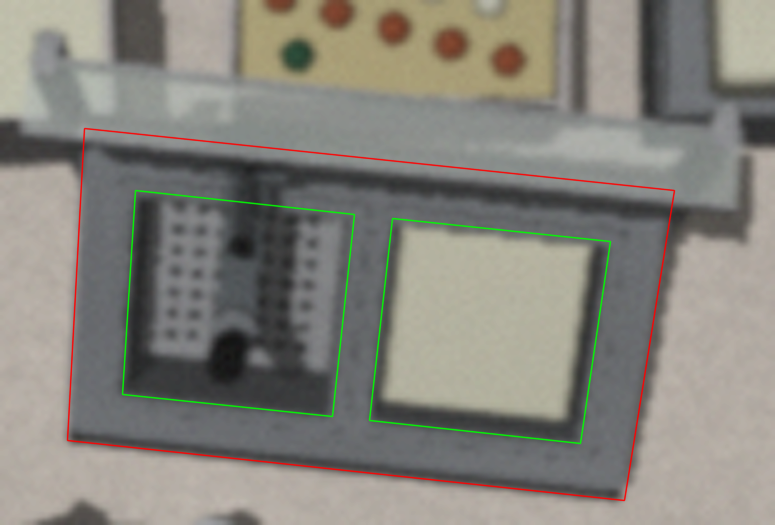

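View pics/top_gfull.png

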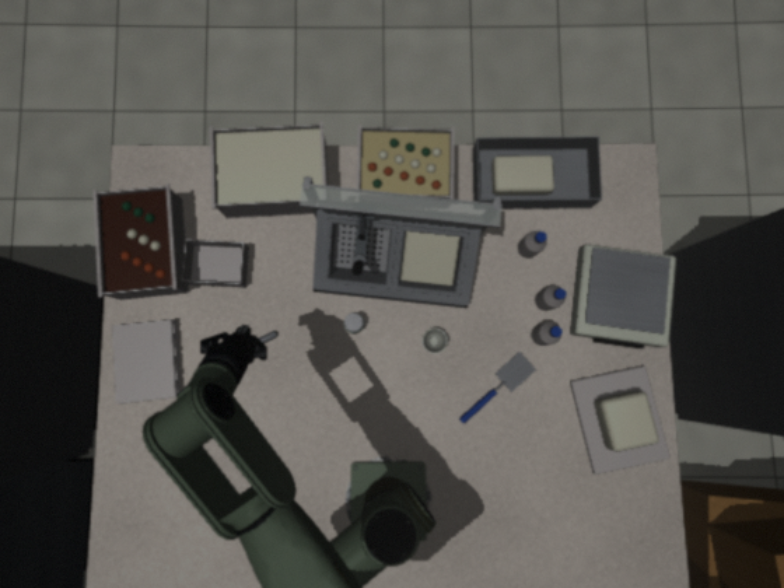

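The lever lies flat: its points have a median n of 0.062 and a maximum of 0.0705, and its ball is at top crop (240,246). The knob height is unchanged, the loose items are where they were, and the arm is clear. I'm handing it in.

```bash
python3 -c "
from plant import r
r.wait(.3);print(r.job_done())"
```

```text
the job is handed in; nothing more can be done
None
```

I slid the gauge over the empty pan and lowered the rod onto the perforated plate. I then let go, folded the clamp lever flat, and handed the job in at about 22.5 s of the 45 s; no verdict is reported.

- **Position:** the rod is about 86–88 mm along the stand's y, against the pan's middle at 88 mm (±55 mm allowed).
- **Contact:** the force along the rod rose from -4 N to about +14 N as the foot met the plate, so roughly 18 N against the 60 N limit. After release and after locking, the knob stayed at the same height in both cameras.
- **Lever:** it met its stop with the fingertips at 63 mm above the deck, pressing with about 11 N. In the final top picture it lies flat; the guard hides it from the other camera.
- **Surroundings:** the bottles, jar, bowl and tub look unmoved in the before and after pictures, judged by eye. The gripper was well clear of everything.

**Disagreements in the measurements:**
- The rod travelled about 68 mm, not the 78 mm I expected from a fully raised start. It seems to have started about 10 mm lowered, which fits where I triangulated the knob at the start.
- The foot's height worked out from the knob depth reads about 3–4 mm above the depth-measured plate. I trusted the felt contact over that difference.
- The stand outline I fitted is also off by about 3 to 5 mm in the pictures.

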